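# Hang the tea infuser by its snap hook

### The arm

A 6-joint arm with a two-finger parallel gripper is mounted at the origin on a cart in front of the work surface, level with it; the furniture and walls round the work are solid. World frame = base frame: x ahead of the robot, y to its left, z up, the work surface at z = 0. Lengths are in m, angles in rad, forces in N, time in s.
With the tool pointing down it reaches from about 0.425 to 0.95 m from the base axis. Payload 3.5 kg.
Tool frame: the origin (TCP) lies midway between the tips of the shut fingers; the grasp point (between the pads) lies ctrl.grasp_offset behind it (ctrl.grasp_offset is the distance from the TCP to the grasp point, in m); x points along the fingers, y is the direction in which the jaws open and shut, and the axes are right-handed (so a half turn about x gives the same grasp; the last joint's range is limited). The gripper opens to 85 mm and grips with 20 to 120 N. Pads are 22 mm wide; open, the fingers measure 114 mm over their backs; the gripper's body (76 mm by 85 mm) begins 54 mm behind the grasp point. The pads swing forward as they close: fully open they stand 13 mm farther back than shut.
Start: joints at [-1.314, 0.286, 1.577, -0, 1.279, -0.15], TCP at [0.267, -0.62, 0.193] pointing down, gripper open.
Joint ranges: [-2.77, 2.77], [-0.9, 2.22], [0.21, 2.48], [-1.53, 4.67], [0.24, 2.81], [-2.84, 2.84]. Speed limits (rad/s): [2.79, 2.79, 3.14, 3.14, 3.14, 3.14].

### API

Orientations are given as a unit quaternion [x, y, z, w].
In Python, from plant import readout, read_camera, sign_off, ctrl gives the robot as it stands.
- The arm moves only by the tool drive_tool, never from a script. Its argument "steps" is a list of rows, each a list of 5 numbers: the shift along the tool's x, y, z in cm, then the turn about the tool's x in degrees, then the opening, from 0 (shut) to 1 (fully open). A call has 1 to 10 rows; each row shifts and turns the commanded pose from where the row before left it, along the tool's axes as they then stand; what a row does not reach is not made up. A row lasts 1/10 s, in which the tool goes at most 50 mm and 8.59 degrees, less where a joint would pass 70% of its speed; a pose out of reach is approached as far as the arm can. A call is refused whole if a number of a shift passes 5 or a number of a turn 8.59, either way. A call with a gripper value outside its range is refused whole. The fingers move at their own pace and stop on an object; "force" is the grip in N (left out, the last holds). Time passes only in rows, so rows that do not move let the fingers close. It gives the time, the measured TCP pose, the force and the opening at its end, in the units of the state.
- readout.get_state(): the state, without advancing time (a new reading comes with each control period).
- read_camera(name): name is "scene" or "top"; returns a dict with "frame" (400x640x3 uint8, red, green, blue), "vertical_fov" (degrees; the focal length in pixels is half the picture's height over the tangent of half this angle, whatever the lens; pixels are square), "cx", "cy" (the principal point, pixels), "eye" and "orientation" of the camera in the world. Camera axes: x right, y up, looking along -z (the intrinsics and any distortion apply to the point x, -y, -z); pixel columns grow to the right and rows downward; lengths in m; the calibration is good to about 2 mm. A picture is of the moment at which its call begins. There is no depth.
- sign_off(): hands the job in, once; it reports no verdict.
The state is a dict: "time": time; "qpos": joint angles; "dq": joint speeds; "joint_efforts": joint torques, N m; "eef_pos": TCP position; "tcp_rot": TCP orientation; "contact_force": force on the tool from outside, world axes, zero at the start; "wrist_torque": the same for the moment, N m; "opening": opening from 0.0 (shut) to 1.0 (fully open).
Only numpy, scipy, OpenCV 4.12 (cv2) and the standard library are available. Lean on these libraries where they do the work, as an engineer would, in place of code of your own. Each camera call takes 0.05 s, during which the arm holds its last target. There are 200 camera calls.

### The job

Hang the tea infuser up to dry: pick it up by the wooden tab, push the sprung gate of its snap hook against the front bar of the drip stand's ring until the bar is inside, still holding it lower the hook so that the gate snaps shut behind the bar, and only then let go with the infuser hanging still from the ring. Be gentle with the ring (it bends if loaded with more than 20 N) and leave the other things where they are.

Things in the scene. Friction and masses are not known exactly. Their poses are not given: they have to be found in the camera images.
- infuser: steel tea infuser with a snap hook on top, 165 mm tall, 0.2 kg, standing upright; origin: centre of its underside, z up, +x to the hook's gate side (roughly away from the robot). Can 48 mm wide (rim 52), 46 high. Hook of 8 mm round steel in the x-z plane: x = -20 to 20, z = 52 to 122 mm; spine axis at x = -16; crown axis radius 16 about x = 0, z = 102.
- infuser_tab (a point): centre of the wooden tab on the hook's crown, to be grasped: 142 mm above the underside. The tab is 24 mm along the infuser's x, 12 mm thick along its y (grasp across this), 46 mm high (z = 119 to 165 mm). Grip firmly, about 60 N: the push acts 56 mm lower. Axes as the infuser's.
- infuser_seat (a point): point in the hook's crown where the centre of the ring's bar lies when the infuser hangs properly: infuser x = 0, z = 110.5 mm, 31.5 mm below the tab's centre. Axes as the infuser's.
- infuser_nose (a point): lower end of the hook's nose, infuser x = 16, z = 100 mm, above the gate's tip. The bar should meet the gate at about z = 86 mm (76 to 92) and be pushed 14 mm inside the gate's centre line (9 to 18; blocked at about 19); then lower the hook some 24 mm: the bar passes the gate's tip up into the crown and the gate snaps shut.
- infuser_gate (a joint): the hook's gate, a sprung 6 mm steel pin from its hinge at infuser x = 16, z = 60 mm up to z = 97 mm. 0 = shut, up to 0.8 rad as the tip swings in towards the spine. A push on it at z = 86 mm is resisted with 3.5 N at first and about 6 N wide open; it springs shut by itself.
- stand: drip stand, fixed: wooden foot 165 x 120 x 14 mm, steel post 14 mm thick, 0.2 m high; origin under the post on the worktop, z up; foot and ring reach out to its -x side, roughly towards the robot. More than 20 N between infuser and stand bends its ring.
- stand_mount (a point): point on the post's axis, 190 mm up, level with the ring; axes as the stand's. The ring is a level, closed D of 7 mm round steel, 40 mm wide, 47 deep; its straight front bar runs along y (25 mm, centred at y = 0, z = 0). It is clamped at another reach each time: bar centre line at x = -70 to -115 mm, not reported, to be felt or seen.
- timer: wind-up kitchen timer, 65 mm in diameter, 48 mm high, bystander; origin at the centre of its underside
- tin: small food tin, 75 mm in diameter, 58 mm high, bystander; origin at the centre of its underside
- mug: patterned mug with handle, 79 x 115 x 98 mm, bystander; origin at the centre of its underside
- salt: salt shaker, 44 mm in diameter, 90 mm high, bystander; origin at the centre of its underside
Mind the look-alikes: they are no part of the job. There is more than one size of the infuser; the one meant has the size given above.

How it is judged:
On the way, in this order (a step that is already met when the one before it is completed fails the run):
1. the infuser is lifted off the worktop, its gate shut (height (world z) of infuser above 0.04 m and value of joint infuser_gate below 0.08 rad), for 0.2 s.
2. the ring pushes the gate open (value of joint infuser_gate above 0.3 rad and contact force between infuser and stand above 1 N), for 0.1 s.
3. still held, the hook is lowered until the gate snaps shut with the bar inside (value of joint infuser_gate below 0.08 rad and z of infuser_seat in the frame of stand_mount between -0.006 and 0.01 m and x of infuser_seat in the frame of stand_mount between -0.126 and -0.059 m and contact force between the fingers and infuser above 2 N), for 0.1 s.
At the end, for the whole second after the job is handed in: Released, the infuser hangs still (under 0.05 m/s) from the ring: seat point at ring height (-6 to +4 mm), 59 to 126 mm in front of the post, within 18 mm of its middle; gate shut (under 0.08 rad), infuser upright within 0.2 rad and bearing on the stand with over 0.5 N (z of infuser_seat in the frame of stand_mount between -0.006 and 0.004 m and x of infuser_seat in the frame of stand_mount between -0.126 and -0.059 m and y of infuser_seat in the frame of stand_mount between -0.018 and 0.018 m and value of joint infuser_gate below 0.08 rad and angle between infuser's own z axis and vertical below 0.2 rad and contact force between infuser and stand above 0.5 N and linear speed of infuser below 0.05 m/s); the robot touches nothing.
It fails at once if the held infuser loads the ring with more than 20 N (contact force between infuser and stand above 20 N and contact force between the fingers and infuser above 2 N).
It fails at once if the infuser is dropped onto the ring, which it hits with more than 60 N (contact force between infuser and stand above 60 N).
It fails at once if the robot pushes on the stand itself (contact force between the arm and stand above 20 N).
It fails at once if a bystander (timer, tin, mug, salt shaker) is moved by more than 30 mm (distance of any of timer, tin, mug, salt from where it was at the start of the episode above 0.03 m).
It also fails if it takes over 48 s, if anything falls off the work surface, if the arm or the gripper's body presses on something with over 40 N, if the wrist force passes 120 N, or if a joint passes its speed limit or range.

## Working session

There is one attempt and no reset: what is moved stays moved. The work goes in short steps, Python scripts to look and compute and a tool call to move; the robot and the scene stay as the last step left them, time stands still between calls to the robot, and variables do not carry over. Pictures are saved under pics/ and viewed, about 8 in all and at most 12, crops included, and the job is handed in when it is done.

Besides the shell and the picture viewer there is one more tool, called as name(argument=value, ...) on one line, values as JSON. drive_tool: Moves the arm, as the interface text tells. Its arguments: {"type":"object","properties":{"steps":{"type":"array","items":{"type":"array","items":{"type":"number"}}},"force":{"type":"number"}},"required":["steps"]}

```bash
mkdir -p pics; ls
python3 - <<'E'
from plant import readout, read_camera, ctrl
import cv2,json
s=readout.get_state();print(s);print(ctrl.grasp_offset)
for n in("scene","top"):
    c=read_camera(n);f=c.pop("frame");print(n,c);cv2.imwrite(f"pics/{n}0.png",f[:,:,::-1])
E
```

```text
pics
{'time': 0.0, 'qpos': array([-1.31396464e+00,  2.87211318e-01,  1.57816985e+00,  4.33848693e-06,
        1.27865467e+00, -1.50006816e-01]), 'dq': array([ 0.00028892, -0.00115414,  0.00060984, -0.00118756,  0.00191191,
        0.0001952 ]), 'joint_efforts': array([-9.49772152e-05, -4.05980265e+01, -2.92627680e+01, -1.62878100e-04,
        5.82148583e-03, -3.87165329e-06]), 'eef_pos': array([ 0.26693165, -0.61915042,  0.19172076]), 'tcp_rot': array([-0.69248226, -0.14371129,  0.69257156, -0.141986  ]), 'contact_force': array([ 0.47765353, -0.62483814,  0.50911045]), 'wrist_torque': array([-0.02173268, -0.00811837, -0.04339202]), 'opening': 0.9995531951497567}
0.0187
scene {'vertical_fov': 43.31544625479307, 'cx': 315.9699638113329, 'cy': 197.18880494614137, 'eye': array([-0.69480675, -0.60410394,  0.76903738]), 'orientation': array([ 0.4571895 , -0.29631797, -0.43641855,  0.71603929])}
top {'vertical_fov': 45.252284572166644, 'cx': 317.9617708005036, 'cy': 200.93461497038612, 'eye': array([ 0.41785537, -0.03714858,  1.35612845]), 'orientation': array([ 0.047655  , -0.04064178, -0.70253154,  0.70889116])}
```

View pics/scene0.png

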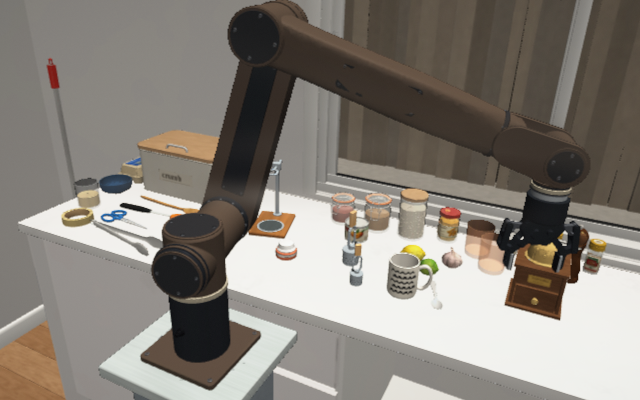

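View pics/top0.png

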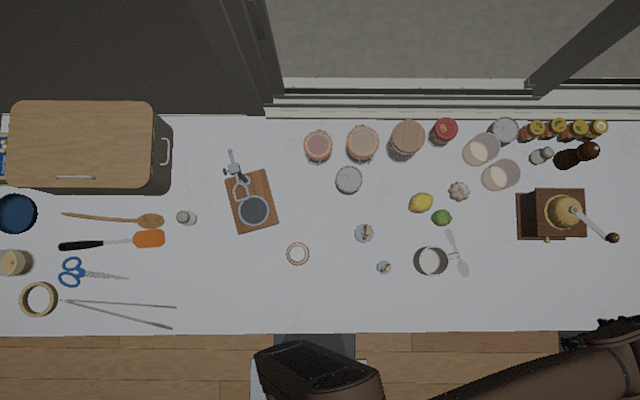

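The two infusers are candidates: A at top (365,233) / scene (350,250), and B at top (384,267) / scene (357,273). A looks like the larger one. The stand ring is at top (240,187). I'll check in close crops.

```bash
cat > h.py <<'E'
import numpy as np,cv2
from scipy.spatial.transform import Rotation as R
from scipy.optimize import least_squares
from plant import readout, read_camera, ctrl
CAM={"scene":(43.31544625479307,315.9699638113329,197.18880494614137,[-0.69480675,-0.60410394,0.76903738],[0.4571895,-0.29631797,-0.43641855,0.71603929]),
"top":(45.252284572166644,317.9617708005036,200.93461497038612,[0.41785537,-0.03714858,1.35612845],[0.047655,-0.04064178,-0.70253154,0.70889116])}
def proj(n,P):
    v,cx,cy,e,q=CAM[n]; f=200/np.tan(np.radians(v/2))
    p=R.from_quat(q).inv().apply(np.atleast_2d(P)-e)
    return np.c_[cx+f*p[:,0]/-p[:,2], cy-f*p[:,1]/-p[:,2]]
def onz(n,uv,z):
    v,cx,cy,e,q=CAM[n]; f=200/np.tan(np.radians(v/2)); uv=np.atleast_2d(uv)
    d=R.from_quat(q).apply(np.c_[(uv[:,0]-cx)/f,-(uv[:,1]-cy)/f,-np.ones(len(uv))])
    return np.array(e)+d*((z-e[2])/d[:,2])[:,None]
def crop(n,x,y,w,h,k,name,img=None):
    f=read_camera(n)["frame"] if img is None else img
    o=cv2.resize(f[y:y+h,x:x+w],None,fx=k,fy=k,interpolation=cv2.INTER_CUBIC)[:,:,::-1].copy()
    for i in range(0,w,10): cv2.line(o,(i*k,0),(i*k,8 if i%50 else 16),(0,0,255),1)
    for i in range(0,h,10): cv2.line(o,(0,i*k),(8 if i%50 else 16,i*k),(0,0,255),1)
    if name: cv2.imwrite("pics/"+name,o)
    return o
E
python3 - <<'E'
from h import *
a=crop("scene",330,200,50,95,6,None)[:, :300]
b=crop("top",345,210,50,70,6,None)
c=crop("scene",245,150,55,95,6,None)
H=570
pad=lambda o:cv2.copyMakeBorder(o,0,max(0,H-o.shape[0]),0,4,cv2.BORDER_CONSTANT)[:H]
d=crop("top",220,140,65,100,6,None)
cv2.imwrite("pics/c1.png",np.hstack([pad(a),pad(b)]))
cv2.imwrite("pics/c2.png",np.hstack([pad(c),pad(d)]))
E
```

```text
(no output)
```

View pics/c1.png

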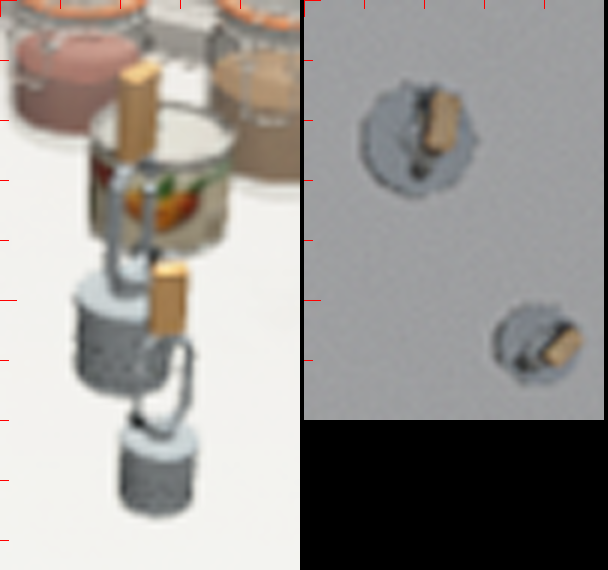

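View pics/c2.png

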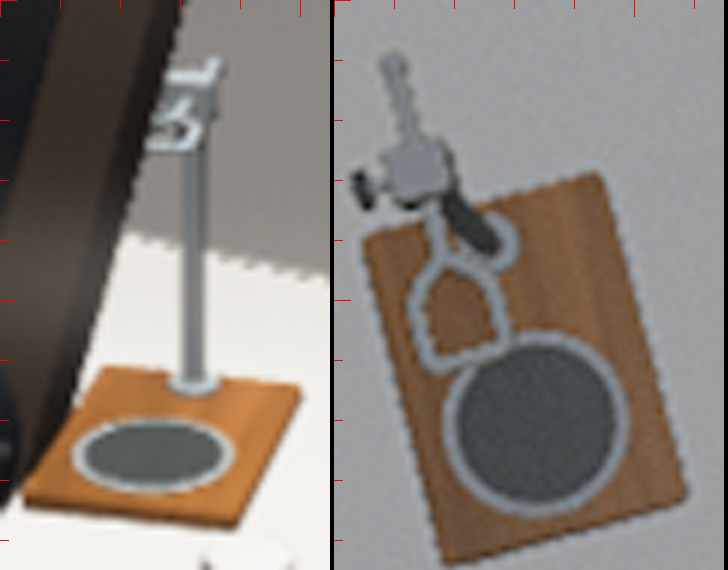

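Crop check: A is the tall one. Its rim is about 18.7 px (52 mm) and it is centred at top (364,233). B is the smaller look-alike. The ring's bar ends are at about top (236.3,200.8) and (248.8,197.2). Computing poses.

Run:
```python
from h import *
np.set_printoptions(precision=4,suppress=True)
T=lambda x,y,x0,y0,ox:[x0+(x-ox)/6,y0+y/6]
print("rim",onz("top",[T(418,139,345,210,304)],.046))
print("base scene can bottom centre approx", onz("scene",[[330+122/6,200+298/6]],.046))
t=[T(*p,345,210,304) for p in [(433,92),(425,150),(462,95),(453,153)]]
P=onz("top",t,.165);print("tab",P,P.mean(0),np.degrees(np.arctan2(P[0]-P[1],0*P[0]+1)[:2]))
d=P[0]-P[1]+P[2]-P[3];print("yaw",np.degrees(np.arctan2(d[1],d[0])))
S=lambda x,y:T(x,y,220,140,334)
f=onz("top",[S(362,240),S(600,175),S(688,495),S(447,565)],.014);print("foot",f)
for i in range(4): d=f[(i+1)%4]-f[i];print(np.linalg.norm(d),np.degrees(np.arctan2(d[1],d[0])))
print("disc",onz("top",[S(497,242)],.014),"clamp",onz("top",[S(415,170)],.19),onz("scene",[[245+193/6,150+385/6]],.014))
b=onz("top",[S(432,365),S(507,343)],.19);print("bar",b,b.mean(0));d=b[0]-b[1];print(np.degrees(np.arctan2(d[1],d[0])),np.linalg.norm(d))
s=readout.get_state();print(R.from_quat(s['tcp_rot']).as_matrix())
```

```text
rim [[ 0.4949 -0.1497  0.046 ]]
base scene can bottom centre approx [[ 0.4868 -0.1498  0.046 ]]
tab [[ 0.5074 -0.1457  0.165 ]
 [ 0.4833 -0.1424  0.165 ]
 [ 0.5062 -0.1577  0.165 ]
 [ 0.4822 -0.1539  0.165 ]] [ 0.4948 -0.1499  0.165 ] [ 1.3757 -0.1932]
yaw -8.509770297823023
foot [[0.6441 0.2425 0.014 ]
 [0.6762 0.1305 0.014 ]
 [0.5245 0.0857 0.014 ]
 [0.4908 0.1976 0.014 ]]
0.11655151030356738 -73.99250492955224
0.15818524978854565 -163.5592720586986
0.11684074553783651 106.773374867955
0.15974513964286044 16.336499155968347
disc [[0.6436 0.1785 0.014 ]] clamp [[0.6438 0.1849 0.19  ]] [[0.6418 0.184  0.014 ]]
bar [[0.5628 0.1754 0.19  ]
 [0.5722 0.145  0.19  ]] [0.5675 0.1602 0.19  ]
107.03059488100284 0.031856008596006395
[[-0.0002  0.3957 -0.9184]
 [ 0.0008 -0.9184 -0.3957]
 [-1.     -0.0009 -0.0002]]
```

Infuser A is at (0.495, -0.150) with yaw -8.5°. The post is at (0.6435, 0.183), stand yaw is about 16.5°, and the bar is about 79 mm in front of the post. Raising and turning first.

drive_tool(steps=[[-2.5, 0, 0, 7.95, 1], [-2.5, 0, 0, 7.95, 1], [-2.5, 0, 0, 7.95, 1], [-2.5, 0, 0, 7.95, 1], [0, -4.5, -1.4, 0, 1], [0, -4.5, -1.4, 0, 1], [0, -4.5, -1.4, 0, 1], [0, -4.5, -1.4, 0, 1], [0, -4.5, -1.4, 0, 1], [0, -4.5, -1.4, 0, 1]], force=60)

```text
time: 1.3
eef_pos: [0.3905, -0.3634, 0.2932]
tcp_rot: [0.705, -0.053, -0.705, -0.052]
contact_force: [0.7, 0.1, -0.1]
opening: 1.003
```

drive_tool(steps=[[0, -4.5, -1.4, 0, 1], [0, -4.5, -1.4, 0, 1], [0, -4.5, -1.4, 0, 1], [0, -4.5, -1.4, 0, 1], [0, -4, -1.4, 0, 1], [0, 0, 0, 0, 1]])

```text
time: 1.9
eef_pos: [0.4932, -0.1538, 0.2934]
tcp_rot: [0.706, -0.05, -0.705, -0.051]
contact_force: [0.3, -1.1, -0.4]
opening: 1.005
```

```bash
cat > w.py <<'E'
from h import *
import sys
x,y,z,yaw=map(float,sys.argv[1:5])   # wanted TCP and infuser yaw (deg)
s=readout.get_state();M=R.from_quat(s['tcp_rot']);p=s['eef_pos']
np.set_printoptions(precision=2,suppress=True)
print(s['time'],"p",p*1000,"F",s['contact_force'],"open",s['opening'])
d=M.inv().apply(np.array([x,y,z])-p)*100
cur=np.degrees(np.arctan2(*(-M.as_matrix()[:2,2])[::-1]))
print("shift cm tool",d,"turn",cur-yaw,"tooldown",M.as_matrix()[:,0])
E
python3 w.py 0.495 -0.150 0.1233 -8.5
```

```text
1.9 p [ 493.19 -153.76  293.37] F [ 0.26 -1.13 -0.41] open 1.0051339154997145
shift cm tool [17.01 -0.37 -0.11] turn 0.37142918483469245 tooldown [ 0.  0. -1.]
```

drive_tool(steps=[[3, -0.37, -0.1, 0.4, 1], [3, 0, 0, 0, 1], [3, 0, 0, 0, 1], [2, 0, 0, 0, 1], [0, 0, 0, 0, 1]])

```text
time: 2.4
eef_pos: [0.4908, -0.1539, 0.1793]
tcp_rot: [-0.702, 0.054, 0.707, 0.056]
contact_force: [-0.3, 0.1, 0.7]
opening: 1.0
```

```bash
python3 - <<'E'
from h import *
a=crop("scene",240,130,140,160,4,None)
b=crop("top",330,180,70,100,5,None)
H=640
pad=lambda o:cv2.copyMakeBorder(o,0,max(0,H-o.shape[0]),0,4,cv2.BORDER_CONSTANT)[:H]
o=np.hstack([pad(a)[:590],pad(b)[:590]])[:, :800];cv2.imwrite("pics/c3.png",o)
E
python3 w.py 0.495 -0.150 0.1233 -8.5
```

```text
2.5 p [ 493.26 -155.05  183.52] F [ 0.71 -0.41  1.17] open 0.9989148429889427
shift cm tool [ 6.02 -0.53 -0.09] turn -0.42829561590293785 tooldown [-0. -0. -1.]
```

View pics/c3.png

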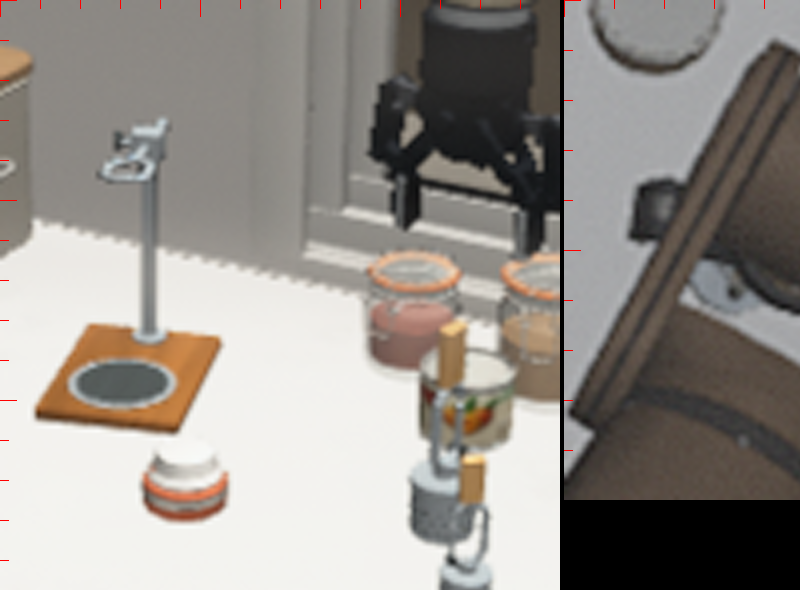

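Run:
```python
from h import *
f=lambda P:(proj("scene",P)-[240,130])*4
print("tip mid",f([.493,-.155,.197]),"tips",f([[.487,-.113,.197],[.499,-.197,.197]]))
print("tab top",f([.495,-.15,.165]),"tab bot",f([.495,-.15,.119]),"can bottom",f([.495,-.15,0]), "can top",f([.495,-.15,.046]))
print("post", f([[.6435,.183,.014],[.6435,.183,.2]]),"bar",f([.5675,.160,.19]))
print("foot",f([[.6441,.2425,.014],[.6762,.1305,.014],[.5245,.0857,.014],[.4908,.1976,.014]]))
print(readout.get_state())
```

```text
tip mid [[463.37739192 285.68430353]] tips [[404.06963996 276.44990893]
 [523.69283688 295.07559895]]
tab top [[455.1770708  324.93700462]] tab bot [[451.54389184 383.65361097]] can bottom [[442.57310387 528.63249341]] can top [[445.97002718 473.73406675]]
post [[150.72653479 336.17871837]
 [149.45268572 131.21076594]] bar [[125.78048771 177.25207865]]
foot [[ 91.5868975  321.19058769]
 [223.07123728 334.74593438]
 [181.28001483 420.45208524]
 [ 37.54934065 405.58385809]]
{'time': 2.5, 'qpos': array([-5.00859410e-01, -5.70322391e-02,  1.97012237e+00, -1.87650023e-04,
        1.22850641e+00,  1.22582805e+00]), 'dq': array([ 0.00284432, -0.0215254 , -0.034694  ,  0.00024886, -0.00206733,
        0.00150754]), 'joint_efforts': array([ 1.90729578e-02, -2.53816026e+01, -2.74968964e+01, -9.69881585e-04,
        2.31562142e-02, -1.26286217e-03]), 'eef_pos': array([ 0.49325682, -0.15504706,  0.18351591]), 'tcp_rot': array([-0.70493468,  0.05509427,  0.70498848,  0.05498142]), 'contact_force': array([ 0.71399602, -0.41492984,  1.16524067]), 'wrist_torque': array([ 0.00100265, -0.04480337,  0.00812303]), 'opening': 0.9989148429889427}
```

Run:
```python
from h import *
im=cv2.imread("pics/scene0.png")[:,:,::-1].copy()
now=read_camera("scene")["frame"].copy()
def ov(im,p,M,x,y,w,h):
    o=crop("scene",x,y,w,h,5,None,im)
    for k,c in ((.013,(0,0,255)),(.05,(0,255,0))):
      for s in(-.0425,.0425):
        u=(proj("scene",p-M[:,0]*k+M[:,1]*s)[0]-[x,y])*5
        cv2.drawMarker(o,(int(u[0]),int(u[1])),c,0,12,1)
    return o
s=readout.get_state()
a=ov(im,np.array([.2669,-.6192,.1917]),np.array([[0,.3957,-.9184],[0,-.9184,-.3957],[-1,0,0]]),490,180,80,110)
b=ov(now,s['eef_pos'],R.from_quat(s['tcp_rot']).as_matrix(),320,130,75,110)
cv2.imwrite("pics/c4.png",np.hstack([a,b]));print(s['eef_pos'])
```

```text
[ 0.49393543 -0.15530646  0.18460553]
```

View pics/c4.png

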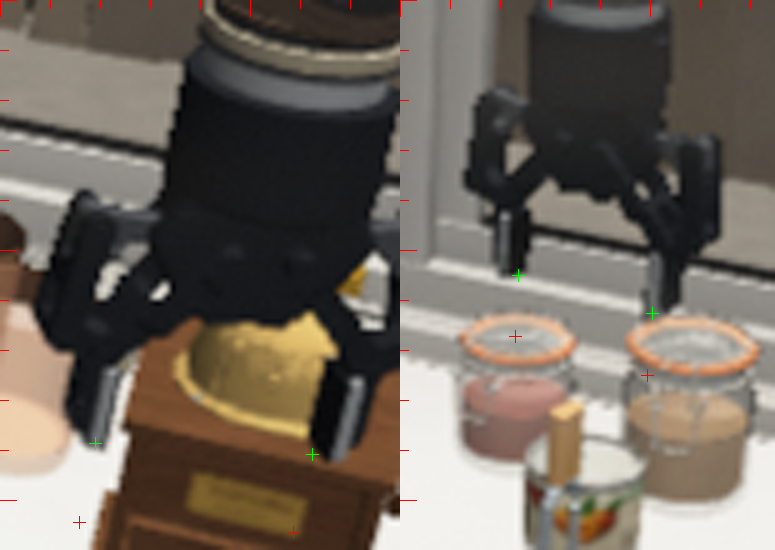

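The fingertips appear about 35 mm farther back than the reported TCP implies, in both frames. I'll check this with the fingers shut, well above the tab.

drive_tool(steps=[[0, 0, 0, 0, 0], [0, 0, 0, 0, 0], [0, 0, 0, 0, 0], [0, 0, 0, 0, 0], [0, 0, 0, 0, 0], [0, 0, 0, 0, 0], [0, 0, 0, 0, 0], [0, 0, 0, 0, 0]])

```text
time: 3.35
eef_pos: [0.4933, -0.1545, 0.1831]
tcp_rot: [-0.705, 0.055, 0.705, 0.055]
contact_force: [0.2, -0.3, 0.3]
opening: 0.005
```

Run:
```python
from h import *
now=read_camera("scene")["frame"].copy()
s=readout.get_state();p=s['eef_pos'];print(p,s['opening'])
x,y=320,130
o=crop("scene",x,y,75,110,5,None,now)
for k in (0,.02,.04):
    u=(proj("scene",p+[0,0,k])[0]-[x,y])*5
    cv2.drawMarker(o,(int(u[0]),int(u[1])),(0,0,255) if k==0 else (0,255,0),0,12,1)
cv2.imwrite("pics/c5.png",o)
```

```text
[ 0.4932964  -0.15445224  0.1830756 ] 0.0025818797997565106
```

View pics/c5.png

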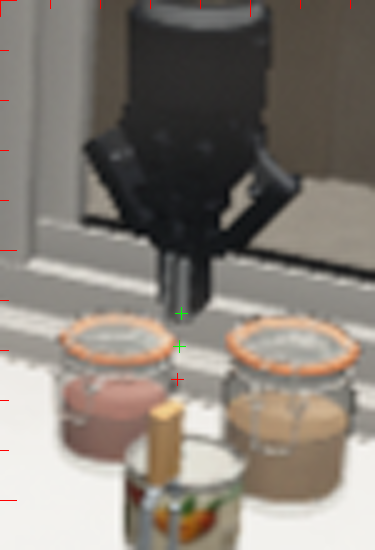

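Run:
```python
from h import *
# left knuckle: scene c4 right: outer blob (495,130)->px ; top c3
us=np.array([320+(490-400)/5,130+130/5]); ut=np.array([330+(655-564)/5,180+210/5])
g=lambda P:np.r_[proj("scene",P)[0]-us,proj("top",P)[0]-ut]
r=least_squares(g,[.5,-.1,.28]);print(us,ut,r.x,r.fun)
us=np.array([356.5,194.3]);
for k in(0,.035):print(proj("top",[.4933,-.1545,.183+k]))
```

```text
[338. 156.] [348.2 222. ] [ 0.50280022 -0.09194209  0.3150971 ] [ 0.24975493 -0.0101871  -0.18108749  0.08322165]
[[370.78145028 230.56659704]]
[[372.25622928 229.63039818]]
```

Triangulating a knuckle gives the same xy as reported, so only the height is off: the real fingertips sit about 34 mm above the reported TCP. I'll aim for a reported z of 0.089, with a look on the way.

drive_tool(steps=[[0, -0.45, -0.1, 0, 1], [0, 0, 0, 0, 1], [0, 0, 0, 0, 1], [0, 0, 0, 0, 1], [0, 0, 0, 0, 1], [2, 0, 0, 0, 1], [2, 0, 0, 0, 1], [2, 0, 0, 0, 1], [2, 0, 0, 0, 1], [0, 0, 0, 0, 1]])

```text
time: 4.4
eef_pos: [0.4927, -0.1491, 0.1]
tcp_rot: [-0.703, 0.054, 0.707, 0.056]
contact_force: [0.8, 0.6, -0.6]
opening: 1.001
```

```bash
python3 w.py 0.495 -0.150 0.089 -8.5
python3 - <<'E'
from h import *
crop("scene",315,150,80,110,5,"c6.png")
E
```

```text
4.4 p [ 492.69 -149.08   99.96] F [ 0.76  0.62 -0.61] open 1.0013677441582638
shift cm tool [ 1.09  0.06 -0.25] turn -0.4028144014647719 tooldown [-0.01  0.   -1.  ]
```

View pics/c6.png

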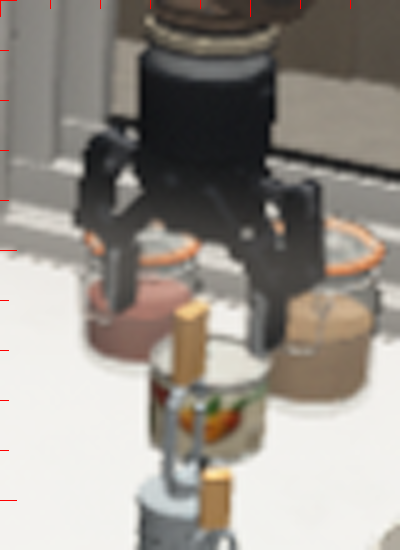

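drive_tool(steps=[[1.5, 0, -0.1, 0, 1], [0, 0, 0, 0, 1], [0, 0, 0, 0, 0], [0, 0, 0, 0, 0], [0, 0, 0, 0, 0], [0, 0, 0, 0, 0], [0, 0, 0, 0, 0], [0, 0, 0, 0, 0], [0, 0, 0, 0, 0], [0, 0, 0, 0, 0]], force=60)

```text
time: 5.45
eef_pos: [0.4961, -0.1503, 0.0884]
tcp_rot: [0.705, -0.055, -0.705, -0.055]
contact_force: [-0.2, 0.8, 1.1]
opening: 0.13
```

```bash
python3 w.py 0.495 -0.150 0.087 -8.5
python3 - <<'E'
from h import *
crop("scene",315,150,80,110,5,"c7.png")
E
```

```text
5.45 p [ 496.15 -150.3    88.37] F [-0.17  0.79  1.13] open 0.129946127850484
shift cm tool [ 0.14 -0.01  0.12] turn -0.3928848137248995 tooldown [ 0.  0. -1.]
```

View pics/c7.png

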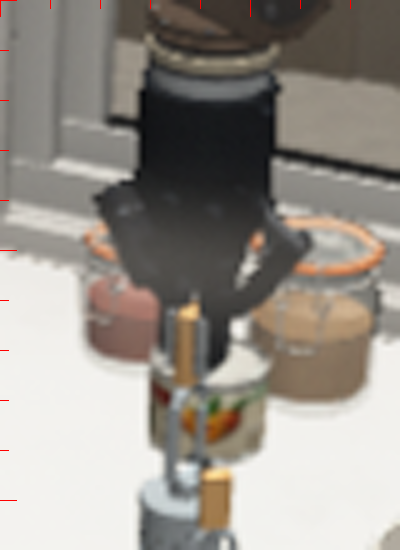

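The tab is gripped at an opening of 11 mm. Lifting slowly.

drive_tool(steps=[[-0.7, 0, 0, 0, 0], [-1.3, 0, 0, 0, 0], [-1.5, 0, 0, 0, 0], [-1.5, 0, 0, 0, 0], [-1.5, 0, 0, 0, 0], [-1.5, 0, 0, 0, 0], [-1.5, 0, 0, 0, 0], [-1.0, 0, 0, 0, 0], [-0.5, 0, 0, 0, 0], [0, 0, 0, 0, 0]])

```text
time: 6.5
eef_pos: [0.4963, -0.1505, 0.199]
tcp_rot: [0.705, -0.055, -0.705, -0.055]
contact_force: [0.1, 0.1, -2.2]
opening: 0.129
```

drive_tool(steps=[[0, 0, 0, -5, 0], [0, 0, 0, -5, 0], [0, 0, 0, -5, 0], [0, 0, 0, -5, 0], [0, 0, 0, -4.6, 0], [0, 0, 0, 0, 0]])

```text
time: 7.1
eef_pos: [0.4954, -0.1501, 0.1969]
tcp_rot: [-0.7, -0.097, 0.701, -0.096]
contact_force: [-0.0, 0.5, -3.1]
opening: 0.131
```

```bash
python3 w.py 0.505 0.142 0.192 16.5
```

```text
7.1 p [ 495.37 -150.05  196.93] F [-0.01  0.48 -3.13] open 0.1306320261638038
shift cm tool [  0.52 -27.85  -8.83] turn -0.8003880412120612 tooldown [-0.  0. -1.]
```

drive_tool(steps=[[0, -1.2, -0.38, -0.4, 0], [0, -2.4, -0.76, -0.4, 0], [0, -3, -0.95, 0, 0], [0, -3, -0.95, 0, 0], [0, -3, -0.95, 0, 0], [0, -3, -0.95, 0, 0], [0, -3, -0.95, 0, 0], [0, -3, -0.95, 0, 0], [0, -2.4, -0.76, 0, 0], [0, -1.8, -0.57, 0, 0]])

```text
time: 8.1
eef_pos: [0.5005, 0.1227, 0.1978]
tcp_rot: [-0.699, -0.102, 0.7, -0.101]
contact_force: [1.4, -0.6, -2.1]
opening: 0.13
```

drive_tool(steps=[[0.3, -1.3, -0.4, 0, 0], [0.2, -0.7, -0.2, 0, 0], [0, 0, 0, 0, 0], [0, 0, 0, 0, 0]])

```text
time: 8.5
eef_pos: [0.5013, 0.1407, 0.1928]
tcp_rot: [-0.7, -0.101, 0.7, -0.102]
contact_force: [-0.6, -0.2, -2.9]
opening: 0.129
```

```bash
python3 w.py 0.505 0.142 0.192 16.5
python3 - <<'E'
from h import *
a=crop("scene",230,120,75,120,5,None)
b=crop("top",220,140,75,100,5,None)
H=600
pad=lambda o:cv2.copyMakeBorder(o,0,max(0,H-o.shape[0]),0,4,cv2.BORDER_CONSTANT)[:H]
cv2.imwrite("pics/c8.png",np.hstack([pad(a),pad(b)]))
E
```

```text
8.5 p [501.26 140.67 192.8 ] F [-0.58 -0.15 -2.87] open 0.12893589823971344
shift cm tool [ 0.08 -0.02 -0.4 ] turn -0.014562107579529027 tooldown [-0. -0. -1.]
```

View pics/c8.png

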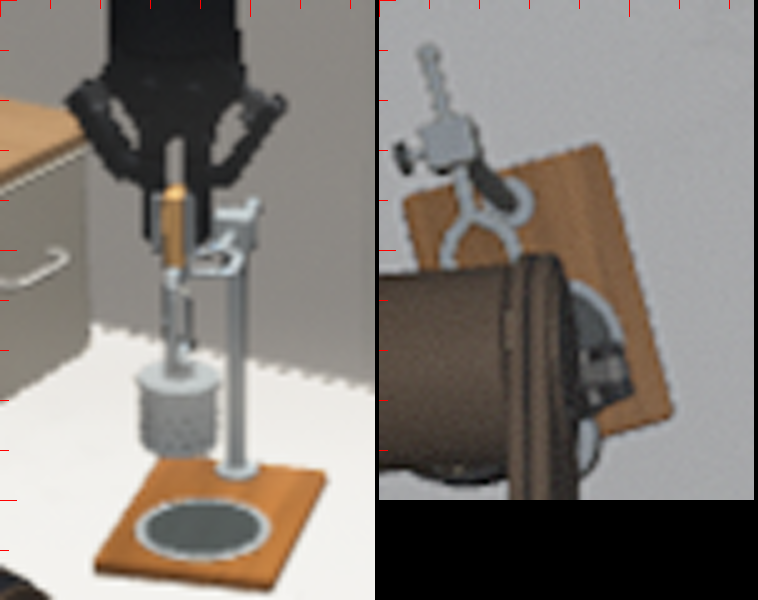

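Run:
```python
from h import *
f=lambda P:(proj("scene",P)-[230,120])*5
o=np.array([.5005,.1405,.1045]);
for z in(0,.046,.06,.1,.119,.165):print(z,f(o+[0,0,z])[0])
u=np.array([np.cos(np.radians(16.5)),np.sin(np.radians(16.5)),0]);v=np.array([-u[1],u[0],0])
print("bar ends",f([np.array([.5677,.1606,.19])+s*.0125*v for s in(-1,1)]))
print("hinge",f(o+u*.016+[0,0,.06]),"nose",f(o+u*.016+[0,0,.1]),"gap",u@(np.array([.5677,.1606,.19])-o))
```

```text
0 [179.76459865 441.3636414 ]
0.046 [178.62513307 372.90841716]
0.06 [178.27279415 351.74109057]
0.1 [177.25146872 290.38332599]
0.119 [176.75858962 260.77282234]
0.165 [175.54403831 187.80670237]
bar ends [[225.98257174 272.9977418 ]
 [187.19412367 269.58364436]]
hinge [[185.10127462 341.68109035]] nose [[184.16250363 280.79739114]] gap 0.07014139461169146
```

The overlay agrees with the picture: the bar is at infuser z of about 86 mm, the gap to it is about 70 mm and the lateral error is about 0. Approaching 40 mm, then feeling for contact.

drive_tool(steps=[[0, 0, -0.6, 0, 0], [0, 0, -1, 0, 0], [0, 0, -1, 0, 0], [0, 0, -0.8, 0, 0], [0, 0, -0.6, 0, 0], [0, 0, 0, 0, 0], [0, 0, 0, 0, 0]])

```text
time: 9.3
eef_pos: [0.5397, 0.1525, 0.1929]
tcp_rot: [-0.7, -0.102, 0.7, -0.102]
contact_force: [-0.1, 0.5, -2.1]
opening: 0.132
```

drive_tool(steps=[[0, 0, -0.2, 0, 0], [0, 0, -0.2, 0, 0], [0, 0, 0, 0, 0], [0, 0, 0, 0, 0]])

```text
time: 9.7
eef_pos: [0.5436, 0.1536, 0.1932]
tcp_rot: [0.7, 0.102, -0.7, 0.102]
contact_force: [0.3, -0.4, -2.0]
opening: 0.131
```

drive_tool(steps=[[0, 0, -0.2, 0, 0], [0, 0, -0.2, 0, 0], [0, 0, 0, 0, 0], [0, 0, 0, 0, 0]])

```text
time: 10.1
eef_pos: [0.5467, 0.1546, 0.1929]
tcp_rot: [-0.699, -0.101, 0.701, -0.102]
contact_force: [-2.4, -1.5, -1.2]
opening: 0.133
```

drive_tool(steps=[[0, 0, -0.2, 0, 0], [0, 0, -0.2, 0, 0], [0, 0, 0, 0, 0], [0, 0, 0, 0, 0]])

```text
time: 10.5
eef_pos: [0.5509, 0.1558, 0.1928]
tcp_rot: [-0.699, -0.102, 0.7, -0.102]
contact_force: [-4.4, -1.4, -1.0]
opening: 0.129
```

Contact came at x≈0.545, as predicted. Pushing about 14 mm further.

drive_tool(steps=[[0, 0, -0.2, 0, 0], [0, 0, -0.2, 0, 0], [0, 0, -0.2, 0, 0], [0, 0, -0.2, 0, 0], [0, 0, 0, 0, 0], [0, 0, 0, 0, 0]])

```text
time: 11.1
eef_pos: [0.5584, 0.1581, 0.1922]
tcp_rot: [-0.699, -0.102, 0.7, -0.101]
contact_force: [-5.3, -0.8, -4.1]
opening: 0.131
```

drive_tool(steps=[[0, 0, -0.2, 0, 0], [0, 0, -0.2, 0, 0], [0, 0, -0.2, 0, 0], [0, 0, 0, 0, 0], [0, 0, 0, 0, 0]])

```text
time: 11.6
eef_pos: [0.5642, 0.1599, 0.1922]
tcp_rot: [-0.699, -0.102, 0.7, -0.101]
contact_force: [-4.3, -2.1, -5.8]
opening: 0.133
```

```bash
python3 w.py 0.5658 0.160 0.192 16.5; python3 -c "
from plant import readout;print(readout.get_state()['wrist_torque'])"
```

```text
11.6 p [564.24 159.86 192.23] F [-4.33 -2.15 -5.8 ] open 0.13271225052320842
shift cm tool [ 0.02  0.03 -0.15] turn 0.008059649359701382 tooldown [-0. -0. -1.]
[-2.63280597e-01  9.50667975e-01 -7.42827823e-04]
```

drive_tool(steps=[[0.2, 0, 0, 0, 0], [0.2, 0, 0, 0, 0], [0.2, 0, 0, 0, 0], [0.2, 0, 0, 0, 0], [0.2, 0, 0, 0, 0], [0.2, 0, 0, 0, 0], [0, 0, 0, 0, 0]])

```text
time: 12.3
eef_pos: [0.5662, 0.1602, 0.1815]
tcp_rot: [0.701, 0.102, -0.698, 0.101]
contact_force: [0.4, -0.3, -2.8]
opening: 0.134
```

drive_tool(steps=[[0.2, 0, 0, 0, 0], [0.2, 0, 0, 0, 0], [0.2, 0, 0, 0, 0], [0.2, 0, 0, 0, 0], [0, 0, 0, 0, 0], [0, 0, 0, 0, 0]])

```text
time: 12.9
eef_pos: [0.5647, 0.1599, 0.1731]
tcp_rot: [0.7, 0.102, -0.7, 0.101]
contact_force: [1.0, 0.9, -2.0]
opening: 0.133
```

The gate force vanished, so the gate has passed the bar. Lowering until the ring takes weight.

drive_tool(steps=[[0.1, 0, 0, 0, 0], [0.1, 0, 0, 0, 0], [0, 0, 0, 0, 0], [0, 0, 0, 0, 0]])

```text
time: 13.3
eef_pos: [0.5647, 0.1599, 0.1711]
tcp_rot: [-0.7, -0.102, 0.7, -0.102]
contact_force: [1.0, -0.1, -2.0]
opening: 0.129
```

drive_tool(steps=[[0.1, 0, 0, 0, 0], [0.1, 0, 0, 0, 0], [0, 0, 0, 0, 0], [0, 0, 0, 0, 0]])

```text
time: 13.7
eef_pos: [0.5647, 0.1599, 0.169]
tcp_rot: [-0.7, -0.102, 0.7, -0.102]
contact_force: [0.8, 1.1, -2.8]
opening: 0.136
```

```bash
python3 w.py 0.5658 0.160 0.1675 16.5
python3 - <<'E'
from h import *
crop("scene",230,120,75,120,5,"c9.png")
E
```

```text
13.7 p [564.66 159.85 169.03] F [ 0.82  1.07 -2.79] open 0.13615381232910354
shift cm tool [ 0.15  0.02 -0.11] turn 0.008143746478193492 tooldown [-0.  0. -1.]
```

View pics/c9.png

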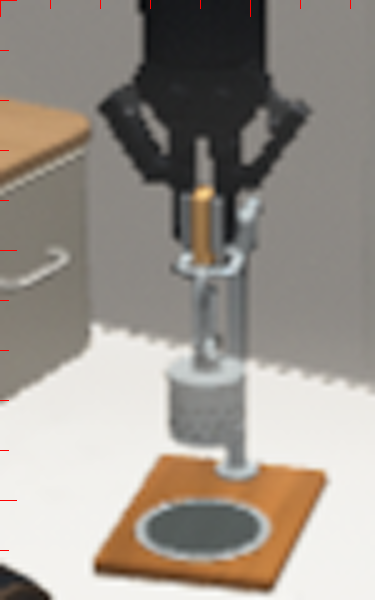

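drive_tool(steps=[[0.1, 0, 0, 0, 0], [0.1, 0, 0, 0, 0], [0, 0, 0, 0, 0], [0, 0, 0, 0, 0]])

```text
time: 14.15
eef_pos: [0.5652, 0.1599, 0.168]
tcp_rot: [0.7, 0.101, -0.699, 0.102]
contact_force: [-1.7, -0.4, 1.8]
opening: 0.137
```

drive_tool(steps=[[0.1, 0, 0, 0, 0], [0, 0, 0, 0, 0], [0, 0, 0, 0, 0]])

```text
time: 14.45
eef_pos: [0.5654, 0.16, 0.1678]
tcp_rot: [0.701, 0.102, -0.699, 0.102]
contact_force: [-1.5, -0.0, 5.0]
opening: 0.137
```

Seated: the ring bears about 7 N. Centring slightly, easing the load, then opening gradually.

drive_tool(steps=[[-0.05, 0, -0.1, 0, 0], [0, 0, -0.1, 0, 0], [0, 0, 0, 0, 0], [0, 0, 0, 0, 0]])

```text
time: 14.85
eef_pos: [0.5672, 0.1605, 0.1674]
tcp_rot: [0.7, 0.101, -0.699, 0.102]
contact_force: [-1.4, -0.1, 5.4]
opening: 0.13
```

drive_tool(steps=[[0, 0, 0, 0, 0.14], [0, 0, 0, 0, 0.16], [0, 0, 0, 0, 0.18], [0, 0, 0, 0, 0.2], [0, 0, 0, 0, 0.24], [0, 0, 0, 0, 0.28], [0, 0, 0, 0, 0.34], [0, 0, 0, 0, 0.4], [0, 0, 0, 0, 0.4], [0, 0, 0, 0, 0.4]], force=20)

```text
time: 15.85
eef_pos: [0.5666, 0.1604, 0.1667]
tcp_rot: [0.7, 0.101, -0.7, 0.101]
contact_force: [-0.4, 0.7, 0.6]
opening: 0.4
```

drive_tool(steps=[[0, 0, 0, 0, 0.6], [0, 0, 0, 0, 0.6], [-0.5, 0, 0, 0, 0.6], [-1, 0, 0, 0, 0.6], [-1.5, 0, 0, 0, 0.6], [-2, 0, 0, 0, 0.6], [-2, 0, 0, 0, 0.6], [-2, 0, 0, 0, 0.6], [-1, 0, 0, 0, 0.6], [0, 0, 0, 0, 0.6]])

```text
time: 16.85
eef_pos: [0.5679, 0.1606, 0.2699]
tcp_rot: [0.702, 0.101, -0.698, 0.102]
contact_force: [-0.0, -0.2, 0.6]
opening: 0.599
```

drive_tool(steps=[[0, 0, 0, 0, 0.6], [0, 0, 0, 0, 0.6], [0, 0, 0, 0, 0.6], [0, 0, 0, 0, 0.6], [0, 0, 0, 0, 0.6], [0, 0, 0, 0, 0.6], [0, 0, 0, 0, 0.6], [0, 0, 0, 0, 0.6], [0, 0, 0, 0, 0.6], [0, 0, 0, 0, 0.6]])

```text
time: 17.85
eef_pos: [0.5667, 0.1604, 0.2667]
tcp_rot: [0.7, 0.102, -0.7, 0.102]
contact_force: [0.6, 0.1, 0.1]
opening: 0.602
```

Run:
```python
from h import *
a=read_camera("scene")["frame"].astype(int)
for i in range(8): b=read_camera("scene")["frame"].astype(int)
s=np.s_[150:230,250:290]
print("motion diff",abs(a-b)[s].max(),abs(a-b)[s].mean(),readout.get_state()['contact_force'])
crop("scene",230,120,75,120,5,"c10.png")
```

```text
motion diff 3 0.4452083333333333 [-0.2098888  -0.04286121 -0.78723278]
```

View pics/c10.png

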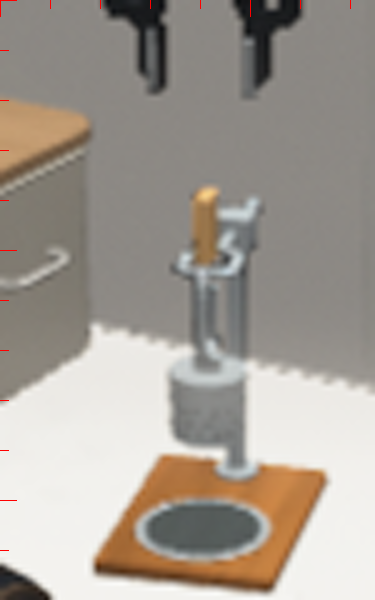

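```bash
python3 -c "
from plant import sign_off;print(sign_off())"
```

```text
the job is handed in; nothing more can be done
None
```

The infuser (the larger of the two) is hanging from the ring's front bar, and I handed the job in at about 18.5 s. `sign_off` gives no verdict.

- **What I did:** I gripped the tab at 60 N and pushed the gate about 20 mm past first contact, with 4–6 N resistance. Lowering the hook made the push force vanish, and the ring took about 7 N when it seated. I then opened the fingers gradually and backed straight up.
- **Last checks:** Nothing moved across nine pictures, and the tool force was about zero. The last picture shows the infuser upright on the bar with the gripper well clear.
- **Less certain:** The pictures are too coarse to show the gate is fully shut. I judge that from the force dropping away. I did not re-measure the other items, but no route passed at their height.
- **A disagreement:** The real fingertips were about 34–38 mm higher than the reported tool position, while the horizontal position matched. I corrected the grasp height from the pictures, and the bar then seated within about 1 mm of the predicted height.

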